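# Present the tall vial on the vial carousel and hold it for drawing up

## Robot

A 6-joint arm with a two-finger parallel gripper is mounted at the origin on a cart in front of the work surface, level with it; the furniture and walls round the work are solid. World frame = base frame: x ahead of the robot, y to its left, z up, the work surface at z = 0. Lengths are in mm, angles in rad, forces in N, time in s.
With the tool pointing down it reaches from about 400 to 925 mm from the base axis. Payload 12.5 kg.
Tool frame: the origin (TCP) lies on the front face of the gripper's body, between the roots of the fingers; the fingertips stand 78 mm ahead of it and the grasp point (between the pads) lies 59 mm ahead of it (env.nose_length is the distance from the TCP to the fingertips, in mm); z points along the fingers, y is the line along which they close (so a half turn about z gives the same grasp; the last joint's range is limited). The gripper opens to 95 mm and grips with 3 to 60 N. Pads are 20 mm wide; open, the fingers measure 119 mm over their backs; the gripper's body (75 mm by 180 mm) begins 59 mm behind the grasp point.
Start: joints at [-1.227, 0.491, 1.559, -0, 1.092, -0.106], TCP at [271.763, -562.835, 292.261] pointing down, gripper open.
Joint ranges: [-3.1, 3.1], [-0.84, 2.19], [0.05, 2.79], [-1.13, 4.28], [0.06, 2.93], [-2.69, 2.69]. Speed limits (rad/s): [2.22, 2.22, 2.79, 3.14, 3.14, 3.14].

## Interface

Orientations are given as [roll, pitch, yaw] about the fixed x, y, z axes, in that order (R = Rz(yaw) Ry(pitch) Rx(roll)).
In Python, from cell import env gives the robot as it stands.
- The arm moves only by the tool jog_arm, never from a script. Its argument "motion" is a list of rows, each a list of 7 numbers: the turn, a rotation vector about the tool's x, y, z in degrees, then the shift along the tool's x, y, z in mm, then the finger opening in mm, from 0 to 95.1. In form: [[wx, wy, wz, x, y, z, hand], ...]. A call has 1 to 10 rows; each row shifts and turns the commanded pose from where the row before left it, along the tool's axes as they then stand; what a row does not reach is not made up. A row lasts 1/8 s, in which the tool goes at most 62.5 mm and 10.7 degrees, less where a joint would pass 70% of its speed; a pose out of reach is approached as far as the arm can. A call is refused whole if a number of a shift passes 62.5 or a number of a turn 10.7, either way. A call with a gripper value outside its range is refused whole. The fingers move at their own pace and stop on an object; the grip force is fixed at half the most. Time passes only in rows, so rows that do not move let the fingers close. It gives the time, the measured TCP pose, the force, the opening and the grip force at its end, in the units of the state.
- env.state(): the state, without advancing time (a new reading comes with each control period).
- env.read_camera(name): name is "side" or "top" or "wrist"; returns a dict with "color" (384x512x3 uint8, red, green, blue), "z_map" (384x512 float32, mm along the optical axis (not along the pixel's ray), 0 where there is no reading), "camera_matrix" (3x3 intrinsics, pixels), "world_to_cam" (4x4, takes a point from world to camera coordinates). Camera axes: x right, y up, looking along -z (the intrinsics and any distortion apply to the point x, -y, -z); pixel columns grow to the right and rows downward; lengths in mm; the calibration is good to about 2 mm. A picture is of the moment at which its call begins.
- env.job_done(): hands the job in; it is judged then, once.
Trained networks look in the newest picture that a camera, given by its name, has taken for a name from the list of things; names that differ only in an ending like _2 or _b are one class to them, and where a whole thing is asked for, a point or a joint stands for the part that bears it (a point fixed in the world has none). Each returns a list of dicts, best first, with "score" (0 to 1); they miss things now and then, are a little off and sometimes report something else, mostly with a low value. They report only what shows in the picture. A call takes as long as a camera call.
- env.recognise(camera, thing): "location" ([column, row] in pixels, amid what is visible of it).
The state is a dict: "t": time; "joints": joint angles; "qvel": joint speeds; "tau": joint torques, N m; "eef_pos": TCP position; "tcp_rot": TCP orientation; "ft_force": force on the tool from outside, world axes, zero at the start; "moment": the same for the moment, N m; "opening": opening from 0.0 (shut) to 1.0 (fully open); "grip_force": force on a finger pad.
Only numpy, scipy, OpenCV 4.12 (cv2) and the standard library are available. Lean on these libraries where they do the work, as an engineer would, in place of code of your own. Each camera call takes 0.05 s, during which the arm holds its last target. There are 200 camera calls.

## Task

Get the vial carousel ready for me to draw up a dose from the one tall vial: pull the sliding transport lock all the way out, then turn the turntable with its T-handle until the tall vial stands in the middle of the gap in the wire rail. Keep all vials upright in their sockets, do not push on them, and leave the things lying around where they are. Finish while still gripping the turntable's handle and holding it still, because it runs freely and I am about to put the needle in.

Things in the scene. Friction and masses are not known exactly. Their poses are not given: they have to be found in the camera images.
- carousel: Fixed white base of the carousel: round foot plate 228 mm across that carries the turntable, and a side arm, 50 mm wide, reaching 205 mm from the axis, that carries the transport lock. Origin on the turntable's axis at table height; z up; its -x axis points from the axis to the gap (the front), its -y axis along the side arm.
- gap_point (a point): Middle of the gap, on the circle of the sockets: where the tall vial's axis shall stand. Fixed to the base, 62 mm in front (-x) of the axis, 30 mm above the table. A steel wire rail runs round the turntable, 104 mm from the axis, its top 59 mm above the table; it is open only at the front, over about 88 mm: the gap. A short dark line on the foot plate marks its middle.
- bolt_grip (a point): Grip of the transport lock, moving with its flat steel bolt: centre of an upright black finger grip, 50 mm above the table, 14 mm wide across the sliding direction (base x), 20 mm long along it (base y), top 65 mm above the table. The track's two cheeks beside it are 29 mm wide overall and 26 mm high. Starts 148 to 151 mm from the turntable's axis.
- lock_bolt (a joint): Travel of the lock bolt outward (base -y, away from the turntable), in m: 0 = fully in, its tongue between two lugs on the turntable's rim; 0.025 = fully out, at its stop. It slides with about 2.5 N of friction and stays where it is left. The turntable cannot turn until the bolt is about 0.010 out.
- turntable: The turntable: aluminium disc 172 mm across, its top 28 mm above the table, with sockets for vials and a T-handle on its axis, all one piece. Origin on its axis at table height; z up, x along the handle's bar. Parked, as it starts, its axes agree with the base's. It turns either way by almost a full turn and stays where it is left, held only by slight bearing friction (0.035 N m).
- handle_grip (a point): Middle of the T-handle's black bar, on the axis, 126 mm above the table; x along the bar, y across it. The bar is 72 mm long, 14 mm wide and 30 mm high, from 110 to 140 mm above the table, on a 15 mm steel post.
- vial_tall: The tall vial: glass, 23 mm across, 58 mm tall (the other four: 48 mm), standing loose in one of five white sockets (30 mm across, 16 mm high) 62 mm from the turntable's axis and 60 degrees apart. Any of them may hold it. The sixth place, at the gap when parked, has a low aluminium shield (top at 60 mm) instead. Origin at the centre of its bottom, 28 mm above the table.
- vial_a: A short glass vial, 23 mm across, 48 mm tall, standing loose in a socket of the turntable; origin at the centre of its bottom.
- vial_b: A short glass vial, 23 mm across, 48 mm tall, standing loose in a socket of the turntable; origin at the centre of its bottom.
- vial_c: A short glass vial, 23 mm across, 48 mm tall, standing loose in a socket of the turntable; origin at the centre of its bottom.
- vial_d: A short glass vial, 23 mm across, 48 mm tall, standing loose in a socket of the turntable; origin at the centre of its bottom.
- syringe: Syringe lying on the table, 33x114x22 mm; a bystander. Origin at the centre of its underside.
- pen: Black pen lying on the table, 9x148x10 mm; a bystander. Origin at the centre of its underside.
- oximeter: Finger oximeter, 33x58x30 mm; a bystander. Origin at the centre of its underside.
- plaster: Roll of fixing plaster, 45 mm across, 30 mm high; a bystander. Origin at the centre of its underside.

How it is judged (in metres and radians):
On the way, in this order (a step that is already met when the one before it is completed fails the run):
1. the transport lock is pulled all the way out (value of joint lock_bolt above 0.022 m), for 0.2 s.
2. the tall vial stands in the middle of the gap while the turntable is held (horizontal distance between vial_tall and gap_point below 0.009 m and contact force between the fingers and turntable above 2 N), for 0.2 s.
At the end, for the whole second after the job is handed in: Lock bolt more than 21 of its 25 mm out; tall vial's axis within 9 mm of the middle of the gap; the fingers press on the turntable (its handle) with more than 2 N and it is at rest (under 0.05 rad/s); all five vials stand in their sockets, less than 0.2 rad from upright (all of step 2 and value of joint lock_bolt above 0.021 m and angular speed of turntable below 0.05 rad/s and linear speed of vial_tall below 0.02 m/s and angle between each of vial_tall, vial_a, vial_b, vial_c, vial_d's own z axis and vertical below 0.2 rad and z of each of vial_tall, vial_a, vial_b, vial_c, vial_d in the frame of carousel below 0.036 m); the arm keeps its last pose, push and grip.
It fails at once if a vial is pushed by the robot (more than 2 N) (contact force between any of the fingers, the arm and vial_tall above 2 N or contact force between any of the fingers, the arm and vial_a above 2 N or contact force between any of the fingers, the arm and vial_b above 2 N or contact force between any of the fingers, the arm and vial_c above 2 N or contact force between any of the fingers, the arm and vial_d above 2 N).
It fails at once if a vial leaves its socket or tips (angle between any of vial_tall, vial_a, vial_b, vial_c, vial_d's own z axis and vertical above 0.35 rad or z of any of vial_tall, vial_a, vial_b, vial_c, vial_d in the frame of carousel above 0.045 m).
It fails at once if a bystander is moved by more than 3 cm (distance of any of syringe, pen, oximeter, plaster from where it was at the start of the episode above 0.03 m).
It also fails if it takes over 69 s, if anything falls off the work surface, if the arm or the gripper's body presses on something with over 40 N, if the wrist force passes 120 N, or if a joint passes its speed limit or range.

## Working session

There is one attempt and no reset: what is moved stays moved. The work goes in short steps, Python scripts to look and compute and a tool call to move; the robot and the scene stay as the last step left them, time stands still between calls to the robot, and variables do not carry over. Pictures are saved under pics/ and viewed, at most 10 in all, crops included, and the job is handed in when it is done.

Besides the shell and the picture viewer there is one more tool, called as name(argument=value, ...) on one line, values as JSON. jog_arm: Moves the arm, as the interface text tells. Its arguments: {"type":"object","properties":{"motion":{"type":"array"}},"required":["motion"]}

```bash
mkdir -p pics
cat > h.py <<'E'
import numpy as np, cv2
from cell import env
def cam(n,save=None):
    d=env.read_camera(n)
    if save: cv2.imwrite(f'pics/{save}.png',d['color'][:,:,::-1])
    return d
def w(d,u,v,z=None,depth=None):
    K=d['camera_matrix'];T=np.linalg.inv(d['world_to_cam'])
    r=np.linalg.solve(K,[u,v,1.]);r=np.array([r[0],-r[1],-r[2]])
    if depth is not None: return (T@np.r_[r*depth,1])[:3]
    a=T[:3,:3]@r;o=T[:3,3];return o+a*(z-o[2])/a[2]
def dep(d,u,v):
    return w(d,u,v,depth=float(d['z_map'][int(round(v)),int(round(u))]))
E
python3 - <<'E'
from h import *
zs=dict(turntable=28,handle_grip=140,bolt_grip=65,vial_tall=86,vial_a=76,carousel=0,gap_point=30,pen=10,syringe=15,plaster=30,oximeter=30)
for n in ['top','side']:
    d=cam(n,n+'0')
    print(n,np.linalg.inv(d['world_to_cam'])[:3,3].round())
    for t in zs:
        for r in env.recognise(n,t)[:5]:
            u,v=r['location'];print(t,round(r['score'],2),[round(u),round(v)],w(d,u,v,zs[t]).round(),dep(d,u,v).round())
print(env.state())
E
```

```text
top [ 270.  -92. 1343.]
turntable 0.83 [258, 204] [ 521. -103.   28.] [ 500. -102.  141.]
handle_grip 0.85 [255, 204] [498. -94. 140.] [498. -94. 138.]
bolt_grip 0.66 [300, 215] [ 478. -235.   65.] [ 485. -240.   23.]
vial_tall 0.59 [258, 180] [ 585. -104.   86.] [ 600. -105.   26.]
vial_a 0.47 [275, 196] [ 537. -156.   76.] [ 537. -156.   75.]
vial_a 0.42 [242, 189] [559. -54.  76.] [559. -54.  76.]
carousel 0.55 [258, 207] [ 514. -106.    0.] [ 508. -105.   37.]
gap_point 0.82 [262, 205] [ 516. -117.   30.] [ 514. -117.   37.]
pen 0.54 [346, 224] [ 461. -389.   10.] [ 462. -390.    3.]
syringe 0.69 [145, 240] [402. 254.  15.] [402. 253.  20.]
syringe 0.53 [260, 207] [ 512. -110.   15.] [ 510. -110.   30.]
plaster 0.48 [357, 189] [ 571. -424.   30.] [ 577. -432.    2.]
oximeter 0.62 [144, 165] [647. 270.  30.] [646. 268.  34.]
side [ 882. -607.  811.]
turntable 0.57 [250, 212] [515. -99.  28.] [ 519. -104.   36.]
handle_grip 0.84 [251, 211] [ 567. -167.  140.] [ 524. -107.   48.]
handle_grip 0.72 [357, 159] [690. 134. 140.] [659. 255.  30.]
bolt_grip 0.71 [211, 242] [ 512. -250.   6
[... 553 characters left out ...]
[659. 252.  30.] [659. 254.  28.]
{'t': 1.2, 'joints': array([-1.22660539e+00,  4.90881673e-01,  1.55889688e+00,  7.04674160e-07,
        1.09171839e+00, -1.05597564e-01]), 'qvel': array([ 0.00122924,  0.00061252, -0.00095365,  0.00053339, -0.00042452,
        0.00023131]), 'tau': array([-8.74968973e-04, -6.12469625e+01, -2.58426476e+01,  6.92270114e-02,
        4.47617657e-02, -4.28065186e-05]), 'eef_pos': array([ 271.75850647, -562.83229879,  292.27340842]), 'tcp_rot': array([3.14149742e+00, 9.46545473e-06, 4.49788171e-01]), 'ft_force': array([-0.17567761,  0.56673536, -0.09274305]), 'moment': array([-0.02484424, -0.00983226, -0.0492834 ]), 'grip_force': 0.0, 'opening': 1.0016383838275384}
```

Run:
```python
import cv2,numpy as np
a=cv2.imread('pics/top0.png')[140:270,190:350];b=cv2.imread('pics/side0.png')[130:300,170:330]
a=cv2.resize(a,(640,520),interpolation=2)[:, :400+240];b=cv2.resize(b,(480,510),interpolation=2)
cv2.imwrite('pics/a.png',a);cv2.imwrite('pics/b.png',b)
```

```text
(no output)
```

View pics/a.png

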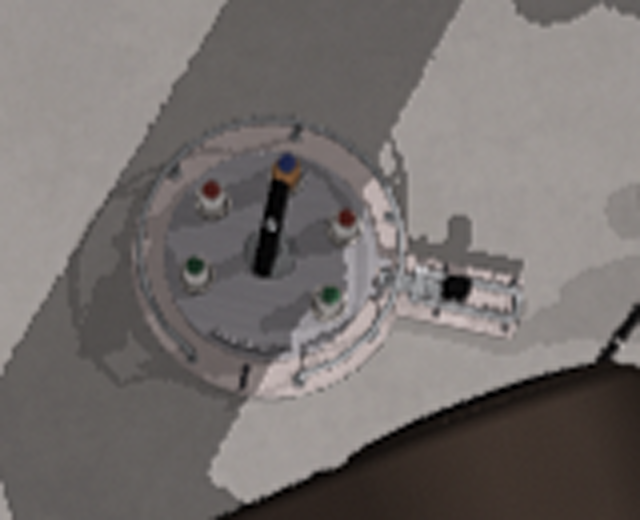

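View pics/b.png

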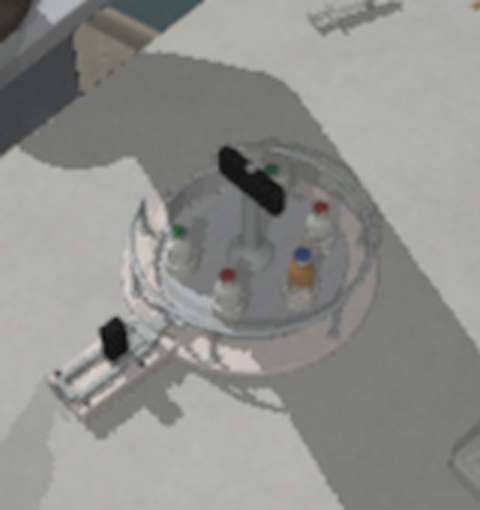

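The tall vial is probably the blue/orange one at the back of the turntable (crop (287,162)), opposite the gap mark (243,375). The bolt grip is at crop (457,288). I'll check cap heights and fit the carousel pose.

Run:
```python
from h import *
d=cam('top')
def c(u,v): return 190+(u+.5)/4-.5,140+(v+.5)/4-.5
P=[]
for n,p in dict(blue=(287,162),r1=(211,188),g1=(195,265),g2=(330,294),r2=(346,217)).items():
    u,v=c(*p); z=[dep(d,int(u)+i,int(v)+j)[2] for i in range(-1,3) for j in range(-1,3)]
    top=86 if n=='blue' else 76
    q=w(d,u,v,top);P.append(q);print(n,np.sort(z).round(),q.round(1))
P=np.array(P)[:,:2]
ang=np.radians([0,60,120,240,300])
from scipy.optimize import least_squares
f=lambda x:(np.c_[x[0]+62*np.cos(x[2]+ang),x[1]+62*np.sin(x[2]+ang)]-P).ravel()
s=least_squares(f,[510,-100,0]);print(s.x,np.degrees(s.x[2]),s.fun.round(1))
print('bar ends',w(d,*c(281,180),140),w(d,*c(263,275),140),'mark',w(d,*c(243,375),12),'bolt',w(d,*c(457,286),65))
x,y,t=s.x;print('bolt pred',x+149.5*np.sin(t),y-149.5*np.cos(t))
```

```text
blue [81. 81. 84. 84. 84. 85. 85. 85. 86. 86. 87. 87. 87. 87. 88. 90.] [ 584.7 -113.4   86. ]
r1 [23. 28. 29. 32. 72. 73. 73. 73. 74. 74. 75. 75. 75. 75. 78. 81.] [565.8 -54.3  76. ]
g1 [45. 46. 60. 61. 73. 73. 73. 74. 75. 76. 77. 77. 78. 78. 78. 79.] [504.5 -42.9  76. ]
g2 [72. 72. 72. 72. 72. 73. 74. 74. 75. 75. 76. 76. 77. 78. 78. 78.] [ 482.8 -147.2   76. ]
r2 [  26.   33.   42.   43.   70.   73.   75.   76.   77.   77.   77.   78.
   79.   80. 1343. 1343.] [ 543.6 -159.7   76. ]
[ 5.24130502e+02 -1.01009866e+02 -2.02800309e-01] -11.619601802803565 [ 0.1 -0.1 -0.4 -0.3  0.1  0.7  0.2 -0.1  0.1 -0.1]
bar ends [ 557.39508164 -108.08841811  140.        ] [485.69161432 -95.33252933 140.        ] mark [427.25892423 -80.37429407  12.        ] bolt [ 491.86818812 -246.485208     65.        ]
bolt pred 494.01925269398197 -247.44607235404365
```

jog_arm(motion=[[0,0,-10.5,0,0,0,95],[0,0,-10.5,0,0,0,95],[0,0,-10.5,0,0,0,95],[0,0,-10.5,0,0,0,95],[0,0,-10.6,0,0,0,95],[0,0,0,44,19,0,95],[0,0,0,44,19,0,95],[0,0,0,44,19,0,95],[0,0,0,44,19,0,95],[0,0,0,44,19,0,60]])

```text
t: 2.5
eef_pos: [409.9, -365.2, 292.4]
tcp_rot: [3.141, 0.0, 1.368]
ft_force: [0.5, 0.3, 0.2]
opening: 0.941
grip_force: 0.0
```

jog_arm(motion=[[0,0,0,44,19,0,60],[0,0,0,44,19,0,60],[0,0,0,44,19,30,60],[0,0,0,0,0,40,60],[0,0,0,0,0,0,60],[0,0,0,0,0,0,60]])

```text
t: 3.25
eef_pos: [491.8, -249.4, 223.4]
tcp_rot: [3.14, 0.001, 1.367]
ft_force: [0.4, -0.4, 0.4]
opening: 0.628
grip_force: 0.0
```

Run:
```python
from h import *
s=env.state();print(s['t'],s['eef_pos'],s['tcp_rot'],s['joints'].round(2),s['opening'],s['ft_force'])
d=cam('wrist','w1')
for t,z in [('bolt_grip',65),('handle_grip',140),('vial_tall',86)]:
    for r in env.recognise('wrist',t)[:3]:
        u,v=r['location'];print(t,r['score'],u,v,w(d,u,v,z),dep(d,u,v))
```

```text
3.25 [ 491.83332735 -249.36000622  223.44019138] [3.14045886e+00 5.38989256e-04 1.36721029e+00] [-0.59  0.47  1.82 -0.    0.85 -0.39] 0.628271158507974 [ 0.37959966 -0.41298801  0.43364481]
bolt_grip 0.89 257.3 181.8 [ 494.93825931 -232.99538182   65.        ] [ 494.1799808  -237.04738037   46.20665499]
handle_grip 0.61 252.5 53.8 [ 510.45137098 -141.58269292  140.        ] [ 513.79278682 -118.45049497   31.04243794]
```

View pics/w1.png

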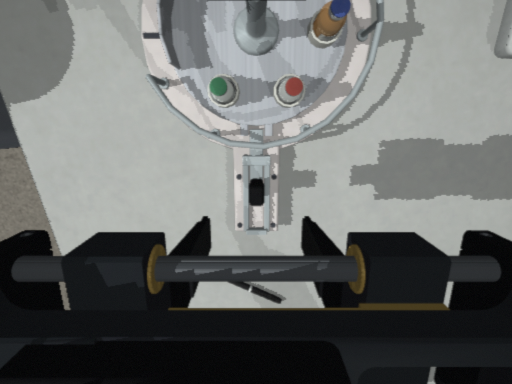

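The wrist view shows the black bolt grip at about (257,190), aligned with the tool. The gripper is clear of the vials and the pen. I'll get the top of the grip from depth.

Run:
```python
from h import *
d=cam('wrist')
T=np.array([524.1,-101]);t=-.2028;R=np.array([[np.cos(t),np.sin(t)],[-np.sin(t),np.cos(t)]])
Q=[]
for v in range(172,212):
    for u in range(245,270):
        p=dep(d,u,v)
        if 58<p[2]<72: Q.append(p)
Q=np.array(Q);B=(Q[:,:2]-T)@R.T
print(len(Q),Q.mean(0),np.percentile(B,[2,50,98],axis=0).round(1),'world mid',T+R.T@((B.max(0)+B.min(0))/2))
```

```text
303 [ 490.98534438 -245.47252642   64.17665809] [[  -9.9 -158.2]
 [  -3.2 -148. ]
 [   3.4 -139.4]] world mid [ 490.46098177 -245.98964616]
```

jog_arm(motion=[[0,0,0,2.8,-1.6,40,60],[0,0,0,0,0,40,60],[0,0,0,0,0,20,60],[0,0,0,0,0,13,60],[0,0,0,0,0,0,40],[0,0,0,0,0,0,10],[0,0,0,0,0,0,5],[0,0,0,0,0,0,5],[0,0,0,0,0,0,5],[0,0,0,0,0,0,5]])

```text
t: 4.75
eef_pos: [492.4, -246.4, 109.7]
tcp_rot: [3.137, 0.002, 1.368]
ft_force: [11.6, -3.0, -4.1]
opening: 0.146
grip_force: 30.0
```

jog_arm(motion=[[0,0,0,-4,-0.7,0,5],[0,0,0,-5,0,0,5],[0,0,0,-5,0,0,5],[0,0,0,-5,0,0,5],[0,0,0,-4,0,0,5],[0,0,0,-2,0,0,5],[0,0,0,0,0,0,5],[0,0,0,0,0,0,5],[0,0,0,0,0,0,5]])

```text
t: 5.88
eef_pos: [487.6, -268.6, 109.5]
tcp_rot: [3.137, -0.001, 1.368]
ft_force: [24.0, 18.6, -4.8]
opening: 0.146
grip_force: 30.0
```

jog_arm(motion=[[0,0,0,0,2,0,5],[0,0,0,0,0,0,5],[0,0,0,-2,0,0,5],[0,0,0,0,0,0,5],[0,0,0,0,0,0,5],[0,0,0,0,0,0,5]])

```text
t: 6.62
eef_pos: [487.9, -269.3, 109.3]
tcp_rot: [3.141, -0.003, 1.368]
ft_force: [18.2, 28.2, 1.9]
opening: 0.148
grip_force: 30.0
```

jog_arm(motion=[[0,0,0,2,0,0,30],[0,0,0,0,0,0,60],[0,0,0,0,0,0,60],[0,0,0,0,0,-30,60],[0,0,0,0,0,-55,60],[0,0,0,0,0,-60,60],[0,0,0,30,0,0,60],[0,0,0,0,0,0,60],[0,0,0,0,0,0,60]])

```text
t: 7.75
eef_pos: [492.7, -241.4, 253.9]
tcp_rot: [-3.141, 0.0, 1.368]
ft_force: [0.6, -0.0, 0.3]
opening: 0.627
grip_force: 0.0
```

Run:
```python
from h import *
s=env.state();print(s['t'],s['eef_pos'],s['tcp_rot'],s['joints'].round(2),s['opening'],s['ft_force'])
d=cam('wrist','w2')
T=np.array([524.1,-101]);t=-.2028;R=np.array([[np.cos(t),np.sin(t)],[-np.sin(t),np.cos(t)]])
v,u=np.mgrid[0:384,0:512]
K=d['camera_matrix'];z=d['z_map'];C=np.linalg.inv(d['world_to_cam'])
X=np.stack([(u-K[0,2])/K[0,0]*z,-(v-K[1,2])/K[1,1]*z,-z],-1)
W=X@C[:3,:3].T+C[:3,3];B=(W[...,:2]-T)@R.T
m=(W[...,2]>56)&(W[...,2]<72)&(abs(B[...,0])<20)&(B[...,1]<-125)&(B[...,1]>-200)&(z>0)
print(m.sum(),np.percentile(B[m],[2,50,98],axis=0).round(1))
m=(W[...,2]>125)&(W[...,2]<150)&(abs(B)<60).all(-1)&(z>0)
print(m.sum())
if m.sum()>50: print(np.percentile(B[m],[2,50,98],axis=0).round(1), cv2.minAreaRect(W[m][:,:2].astype('f4')))
```

```text
7.75 [ 492.68652187 -241.397438    253.88769218] [-3.14102568e+00  2.94326602e-05  1.36788763e+00] [-0.58  0.43  1.79 -0.    0.92 -0.37] 0.6268672639479032 [ 0.57556426 -0.00922187  0.29427541]
251 [[ -10.9 -181.1]
 [  -3.2 -170.4]
 [   3.4 -161.8]]
2610
[[-36.6  -6.2]
 [ -3.6  -2.5]
 [ 29.9   4.3]] ((520.4198608398438, -100.99903869628906), (11.862405776977539, 71.57637786865234), 78.26834106445312)
```

jog_arm(motion=[[0,0,0,48,0,0,60],[0,0,0,48,0.5,0,60],[0,0,0,47.5,0,0,60],[0,0,10,0,0,0,60],[0,0,10,0,0,0,60],[0,0,10,0,0,0,60],[0,0,10,0,0,0,60],[0,0,10,0,0,0,60],[0,0,10,0,0,0,60],[0,0,10,0,0,0,60]])

```text
t: 9.05
eef_pos: [522.3, -101.3, 253.6]
tcp_rot: [-3.141, 0.001, 0.14]
ft_force: [-0.4, 0.3, 0.2]
opening: 0.628
grip_force: 0.0
```

jog_arm(motion=[[0,0,10,0,0,0,60],[0,0,10,0,0,0,60],[0,0,0,0,0,0,60],[0,0,0,0,0,0,60]])

```text
t: 9.55
eef_pos: [522.3, -100.9, 253.9]
tcp_rot: [3.142, 0.001, -0.2]
ft_force: [0.3, 0.1, -0.9]
opening: 0.63
grip_force: 0.0
```

Run:
```python
from h import *
s=env.state();print(s['t'],s['eef_pos'],s['tcp_rot'],s['joints'].round(2),s['opening'])
d=cam('wrist','w3');cam('side','s3')
a=cv2.imread('pics/w3.png');b=cv2.resize(cv2.imread('pics/s3.png')[100:300,150:350],(384,384))
cv2.imwrite('pics/ws3.png',cv2.resize(np.hstack([a,b]),(798,342)))
```

```text
9.55 [ 522.26937985 -100.90963397  253.90649124] [ 3.14157504e+00  5.63478126e-04 -1.99620150e-01] [-0.32  0.41  1.83 -0.    0.91  1.46] 0.629691713401429
```

View pics/ws3.png

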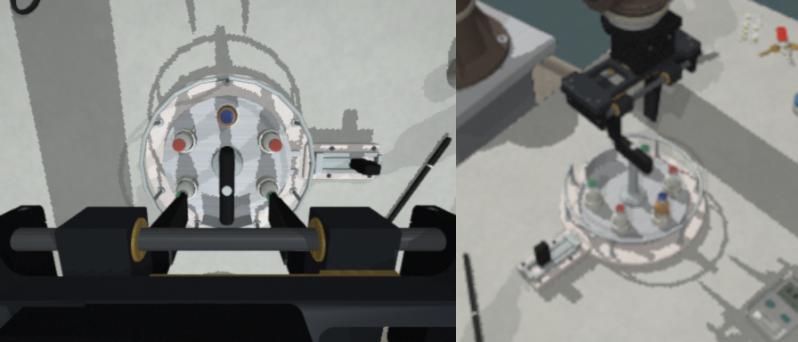

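The wrist view shows the bar at (227,185), centred between the fingers and aligned, and the bolt pulled out. Next I descend and grip.

jog_arm(motion=[[0,0,0,0,0,35,60],[0,0,0,0,0,25,60],[0,0,0,0,0,9,60],[0,0,0,0,0,0,30],[0,0,0,0,0,0,8],[0,0,0,0,0,0,5],[0,0,0,0,0,0,5],[0,0,0,0,0,0,5],[0,0,0,0,0,0,5]])

```text
t: 10.78
eef_pos: [522.4, -99.9, 185.4]
tcp_rot: [-3.141, -0.0, -0.203]
ft_force: [1.5, 6.9, 2.0]
opening: 0.145
grip_force: 30.0
```

jog_arm(motion=[[0,0,-2,0,-1,0,5],[0,0,-4,0,0,0,5],[0,0,-6,0,0,0,5],[0,0,-6,0,0,0,5],[0,0,-6,0,0,0,5],[0,0,-6,0,0,0,5],[0,0,-6,0,0,0,5],[0,0,-6,0,0,0,5],[0,0,-3,0,0,0,5],[0,0,0,0,0,0,5]])

```text
t: 12.02
eef_pos: [522.6, -100.0, 185.4]
tcp_rot: [3.141, 0.0, 0.583]
ft_force: [-1.5, -5.7, 3.2]
opening: 0.147
grip_force: 30.0
```

jog_arm(motion=[[0,0,-3,0,0,0,5],[0,0,-6,0,0,0,5],[0,0,-6,0,0,0,5],[0,0,-6,0,0,0,5],[0,0,-6,0,0,0,5],[0,0,-6,0,0,0,5],[0,0,-6,0,0,0,5],[0,0,-6,0,0,0,5],[0,0,-6,0,0,0,5],[0,0,-6,0,0,0,5]])

```text
t: 13.28
eef_pos: [523.0, -100.2, 185.4]
tcp_rot: [3.14, 0.001, 1.58]
ft_force: [0.7, -6.5, 1.2]
opening: 0.144
grip_force: 30.0
```

jog_arm(motion=[[0,0,-6,0,0,0,5],[0,0,-6,0,0,0,5],[0,0,-6,0,0,0,5],[0,0,-6,0,0,0,5],[0,0,-6,0,0,0,5],[0,0,-6,0,0,0,5],[0,0,-6,0,0,0,5],[0,0,-6,0,0,0,5],[0,0,-6,0,0,0,5],[0,0,-6,0,0,0,5]])

```text
t: 14.52
eef_pos: [523.4, -100.0, 185.4]
tcp_rot: [3.141, 0.003, 2.627]
ft_force: [4.3, -3.3, -0.3]
opening: 0.143
grip_force: 30.0
```

jog_arm(motion=[[0,0,-6,0,0,0,5],[0,0,-6,0,0,0,5],[0,0,-4,0,0,0,5],[0,0,-2,0,0,0,5],[0,0,0,0,0,0,5],[0,0,0,0,0,0,5],[0,0,0,0,0,0,5]])

```text
t: 15.4
eef_pos: [523.4, -99.8, 185.4]
tcp_rot: [-3.141, 0.003, 2.938]
ft_force: [6.0, -3.2, -0.3]
opening: 0.145
grip_force: 30.0
```

Run:
```python
from h import *
s=env.state();print(s['t'],s['eef_pos'],s['tcp_rot'],s['joints'].round(2),s['grip_force'],s['ft_force'])
d=cam('top','t4');cam('side','s4')
for n in ('top','side'):
  for r in env.recognise(n,'vial_tall')[:2]: print(n,r)
D=env.read_camera('side')
for r in env.recognise('side','vial_tall')[:2]: print(w(D,*r['location'],60),dep(D,*r['location']))
a=cv2.resize(cv2.imread('pics/t4.png')[150:260,190:330],(400,314),interpolation=2)
b=cv2.resize(cv2.imread('pics/s4.png')[130:300,170:330],(380,404),interpolation=2)
o=np.zeros((404,780,3),'u1');o[:314,:400]=a;o[:,400:]=b;cv2.imwrite('pics/ts4.png',o)
```

```text
15.4 [523.40300712 -99.84811126 185.44795338] [-3.14132793e+00  2.55592714e-03  2.93760653e+00] [-0.31  0.5   1.9   0.    0.74 -1.68] 30.000158865004778 [ 6.03129517 -3.17386012 -0.28629952]
side {'location': [159.0, 276.4], 'score': 0.41}
[ 482.75949968 -109.42647086   60.        ] [473.06406944 -97.36021729  41.79108613]
```

View pics/ts4.png

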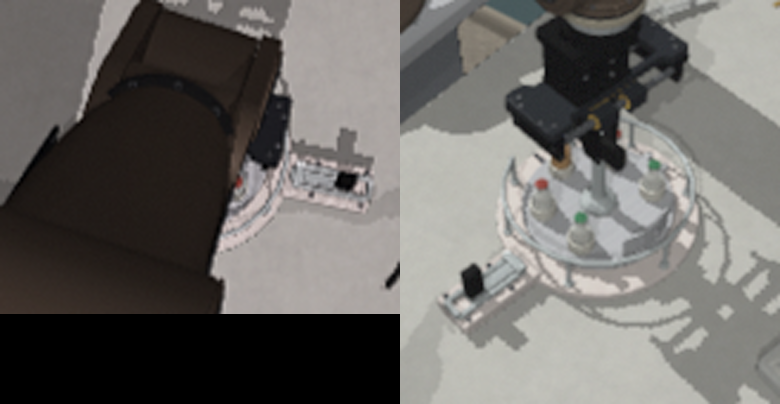

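The side view shows the tall orange vial at the front (crop (560,160)), the shield at the back, and all vials upright. I'll check how well it is centred with the wrist camera.

Run:
```python
from h import *
d=cam('wrist','w5')
T=np.array([523.,-100.5]);t=-.2028;R=np.array([[np.cos(t),np.sin(t)],[-np.sin(t),np.cos(t)]])
for n,z in (('vial_tall',86),('vial_a',76)):
  for r in env.recognise('wrist',n)[:4]:
    p=w(d,*r['location'],z);print(n,r,(R@(p[:2]-T)).round(1),(R@(dep(d,*r['location'])[:2]-T)).round(1))
hsv=cv2.cvtColor(d['color'],cv2.COLOR_RGB2HSV)
m=(abs(hsv[...,0].astype(int)-118)<12)&(hsv[...,1]>110)&(hsv[...,2]>50);v,u=np.nonzero(m);print(len(u),u.mean(),v.mean(),(R@(w(d,u.mean(),v.mean(),86)[:2]-T)).round(1))
```

```text
vial_tall {'location': [252.6, 134.0], 'score': 0.72} [-64.   -1.2] [-64.   -1.2]
vial_a {'location': [197.1, 227.0], 'score': 0.73} [  7.6 -44.9] [ 18.  -50.8]
vial_a {'location': [318.6, 172.8], 'score': 0.7} [-35.3  47.6] [-35.1  47.9]
vial_a {'location': [191.0, 173.6], 'score': 0.63} [-34.7 -47.1] [-34.6 -47.3]
vial_a {'location': [312.7, 227.9], 'score': 0.56} [ 8.4 45.5] [18.5 51.1]
312 255.35256410256412 134.30128205128204 [-63.8   0.7]
```

View pics/w5.png

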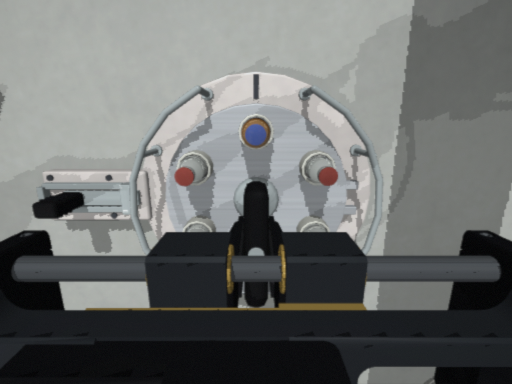

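The tall vial's cap (255,134) lines up with the gap mark (256,87), at base (-64, 0). The vials are upright, the bolt is out and the handle is gripped at 30 N, so I'm handing in.

```bash
python3 -c "
from cell import env
print(env.job_done())"
```

```text
the job is handed in; nothing more can be done
None
```

I pulled the transport lock out to its stop and turned the turntable 180°. The tall vial stands within about 2 mm of the middle of the gap, and the gripper is holding the handle still at 30 N. The job is handed in, but no verdict came back.

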